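# Pack three wax blocks in a row on the batch board and clamp them

### The job

Line up the three wax blocks on the batch board: first nudge each one with its long side flat against the fence, in whatever order they lie. Then slide the clamp jaw along the fence until the row is packed tight between it and the end stop, and last turn the jaw's bar nut clockwise until it is tight. Leave the other things on the bench where they are.

Things in the scene. Friction and masses are not known exactly. Their poses are not given: they have to be found in the camera images.
- batch_board: Fixed metal board 215 (x) by 410 mm (y), top at z = 10 mm. Origin at table height; x points away from the robot to the fence, y left along it. Steel fence along the far edge: near face at x = +65 mm, 30 mm wide, top 26 mm over the table. End stop, 40 mm high, at the right: left face at y = -165 mm, from x = -20 to +65. Near edge x = -110 mm. Place and yaw vary.
- stop_corner (a point): The inner corner where the fence face, the end stop face and the board's surface meet; axes as the board's.
- jaw (a joint): Clamp jaw sliding along the fence, in m: 0 = far left (open), growing to the right towards the end stop. The clear length between its face and the end stop is 0.335 m minus this value (a packed row of the three blocks leaves it at about 0.106). About 2 N of friction.
- jaw_face (a point): Centre of the jaw's flat right face, which pushes the row: at board x = +43 mm, 26 mm above the table; axes as the board's. The jaw's arm is 85 mm long across the row (board x = -22 to +63), 22 mm thick, its top 40 mm above the table.
- bar_nut (a joint): Turn of the clamp nut with its grip bar, in rad: it grows clockwise seen from above; 0 to 0.25 at the start (slack), tight against its stop at 1.2.
- nut_grip (a point): Grip point on the nut's upright flat bar, on the nut's vertical axis, on top of the jaw over the fence, 70.5 mm above the table (rides with the jaw). The bar is 62 mm long (this point's x; it turns with the nut, at joint value v it points 0.6 - v rad left of the board's x), 10 mm thick (y), from 18 mm below to 10 mm above this point.
- wax_block_0: The largest of three pale cast wax blocks, 85 mm long (its x), 52 mm wide (its y), 34 mm high, lying on the board; origin at the centre of its underside.
- wax_block_1: The middle of three pale cast wax blocks, 76 mm long (its x), 47 mm wide (its y), 34 mm high, lying on the board; origin at the centre of its underside.
- wax_block_2: The smallest of three pale cast wax blocks, 68 mm long (its x), 42 mm wide (its y), 34 mm high, lying on the board; origin at the centre of its underside.
- spatula: Spatula with red handle, 184x24x14 mm, lying on the table in front of the board; origin at its underside centre. A bystander.
- scraper: Scraper with wooden handle, 204x72x20 mm, lying to the right of the board; origin at its underside centre. A bystander.
- paste_tin: Round paste tin with an orange label, 68 mm across, 58 mm high, standing behind the board; origin at its underside centre. A bystander.
- press_punch: Plain stepped steel punch, 43 mm across, 60 mm high, standing behind the board; origin at its underside centre. A bystander.
There are look-alikes about, which are no part of the job. Leave any yellow look-alike of the wax_block_0 alone.

How it is judged:
On the way, in this order (a step that is already met when the one before it is completed fails the run):
1. all three blocks lie long side flat against the fence, between the jaw and the end stop (x of wax_block_0 in the frame of batch_board between 0.035 and 0.042 m and angle between the x axis of each of wax_block_0, wax_block_1, wax_block_2 and the y axis of batch_board, either way round below 0.06 rad and z of each of wax_block_0, wax_block_1, wax_block_2 in the frame of batch_board below 0.014 m and angle between each of wax_block_0, wax_block_1, wax_block_2's own z axis and vertical below 0.06 rad and y of wax_block_0 in the frame of batch_board above -0.1255 m and y of wax_block_0 in the frame of jaw_face below -0.0395 m and x of wax_block_1 in the frame of batch_board between 0.0375 and 0.0445 m and y of wax_block_1 in the frame of batch_board above -0.13 m and y of wax_block_1 in the frame of jaw_face below -0.035 m and x of wax_block_2 in the frame of batch_board between 0.04 and 0.047 m and y of wax_block_2 in the frame of batch_board above -0.134 m and y of wax_block_2 in the frame of jaw_face below -0.031 m), for 0.2 s.
2. the jaw is slid up so that the row is packed without gaps, the blocks still flat against the fence (all of step 1 and value of joint jaw above 0.101 m), for 0.2 s.
3. the bar nut is turned clockwise until tight, the row still packed (all of step 2 and value of joint bar_nut above 1.08 rad), for 0.2 s.
At the end, for the whole second after the job is handed in: All three blocks lie flat on the board, at rest, between the jaw and the end stop, long sides along the fence within 0.06 rad and against it (centre within 4 mm of touching); the jaw joint is beyond 0.101 m (the gaps in the row add up to less than about 5 mm); the bar nut is beyond 1.08 rad (all of step 3 and linear speed of each of wax_block_0, wax_block_1, wax_block_2 below 0.01 m/s).
It fails at once if a bystander (spatula, scraper, tin or punch) is shoved more than 30 mm (distance of any of spatula, scraper, paste_tin, press_punch from where it was at the start of the episode above 0.03 m).
It also fails if it takes over 58 s, if anything falls off the work surface, if the arm or the gripper's body presses on something with over 40 N, if the wrist force passes 120 N, or if a joint passes its speed limit or range.

### The arm

A 7-joint arm with a two-finger parallel gripper is mounted at the origin on a cart in front of the work surface, level with it; the furniture and walls round the work are solid. World frame = base frame: x ahead of the robot, y to its left, z up, the work surface at z = 0. Lengths are in m, angles in rad, forces in N, time in s.
With the tool pointing down it reaches from about 0.4 to 0.85 m from the base axis. Payload 10.4 kg.
Tool frame: the origin (TCP) lies at the very end of the fingers, on their centre line; the grasp point (between the pads) lies 19 mm behind it; z points along the fingers, y is the line along which they close (so a half turn about z gives the same grasp; the last joint's range is limited). The gripper opens to 87 mm and grips with 3 to 60 N. Pads are 19 mm wide; open, the fingers measure 117 mm over their backs; the gripper's body (75 mm by 190 mm) begins 51 mm behind the grasp point.
Start: joints at [-1.343, 0.332, -0.065, 1.46, 0.022, 1.35, -0.088], TCP at [0.155, 0.605, 0.201] pointing down, gripper open.
Joint ranges: [-2.6, 2.6], [-0.5, 2.12], [-1.47, 1.34], [0.16, 2.42], [-1.27, 4.41], [0.06, 2.06], [-2.6, 2.6]. Speed limits (rad/s): [2.22, 2.22, 2.79, 2.79, 3.14, 3.14, 3.14].

### API

Orientations are given as a unit quaternion [x, y, z, w].
In Python, from bench import * gives the robot as it stands.
- The arm moves only by the tool carry_out, never from a script. Its argument "deltas" is a list of rows, each an object with "hand": the finger opening in mm, from 0 to 87; "dp": the shift along the tool's x, y, z each as a share of 250 mm, from -1 to 1, a list of three; "spin": the turn about the tool's z as a share of pi rad, from -1 to 1. In form: [{"hand": hand, "dp": [dx, dy, dz], "spin": spin}, ...]. A call has 1 to 20 rows; each row is the pose to reach, as a shift and turn from the pose commanded when the call began, along the tool's axes at that moment, turning the shorter way round; what a row does not reach only later rows make up. A row lasts 1/10 s, in which the tool goes at most 50 mm and 8.59 degrees, less where a joint would pass 70% of its speed; a pose out of reach is approached as far as the arm can. A call with a number of a shift or a turn outside -1 to 1 is refused whole. A call with a gripper value outside its range is refused whole. The fingers move at their own pace and stop on an object; "force" is the grip in N (left out, the last holds). Time passes only in rows, so rows that repeat a pose let the fingers close. It gives the time, the measured TCP pose, the force, the opening and the grip force at its end, in the units of the state.
- read_state(): the state, without advancing time (a new reading comes with each control period).
- camera(name): name is "scene" or "top"; returns the picture (480x640x3 uint8, red, green, blue); there is no depth.
- get_calibration(name): a dict with "fx", "fy", "cx", "cy" (pixels), "R" (3x3) and "t" (3): a world point X has camera coordinates R X + t. Camera axes: x right, y down, z forward; pixel columns grow to the right and rows downward; lengths in m; the calibration is good to about 2 mm. A picture is of the moment at which its call begins. get_calibration takes no time and is no camera call.
- close_job(): hands the job in; it is judged then, once.
The state is a dict: "time": time; "joint_positions": joint angles; "joint_vel": joint speeds; "joint_torque": joint torques, N m; "ee_pos": TCP position; "eef_rot": TCP orientation; "ft_force": force on the tool from outside, world axes, zero at the start; "torque": the same for the moment, N m; "width": finger opening in m; "grip_force": force on a finger pad.
Only numpy, scipy, OpenCV 4.12 (cv2) and the standard library are available. Lean on these libraries where they do the work, as an engineer would, in place of code of your own. Each camera call takes 0.05 s, during which the arm holds its last target. There are 200 camera calls.

## Working session

There is one attempt and no reset: what is moved stays moved. The work goes in short steps, Python scripts to look and compute and a tool call to move; the robot and the scene stay as the last step left them, time stands still between calls to the robot, and variables do not carry over. Pictures are saved under pics/ and viewed, at most 12 in all, crops included, and the job is handed in when it is done.

Besides the shell and the picture viewer there is one more tool, called after "Request:" as name([rows], argument=value, ...), one row to a line, values as JSON. carry_out: Moves the arm, as the interface text tells. Its arguments: {"type":"object","properties":{"deltas":{"type":"array","items":{"type":"object","properties":{"hand":{"type":"number"},"dp":{"type":"array","items":{"type":"number","minimum":-1,"maximum":1}},"spin":{"type":"number","minimum":-1,"maximum":1}}}},"force":{"type":"number"}},"required":["deltas"]}

```bash
mkdir -p pics; ls
python3 - <<'E'
from bench import *
import cv2
s=read_state(); print(s['time'],s['ee_pos'],s['eef_rot'],s['width'])
for n in('scene','top'):
    cv2.imwrite(f'pics/{n}0.png',cv2.cvtColor(camera(n),cv2.COLOR_RGB2BGR)); print(get_calibration(n))
E
```

```text
pics
0.0 [0.15499301 0.60504885 0.19983715] [ 1.25040506e-01  9.92151380e-01 -7.12910654e-04 -6.16649197e-05] 0.08669801520858528
{'fx': 559.8445690654268, 'fy': 559.8445690654268, 'cx': 315.24995065739745, 'cy': 233.7726294926461, 'R': array([[ 0.78186008, -0.62326932, -0.01517111],
       [-0.45070206, -0.548235  , -0.70448992],
       [ 0.43076962,  0.5576502 , -0.70955182]]), 't': array([-0.45451462,  0.29960621,  0.87641924])}
{'fx': 619.7897297163262, 'fy': 619.7897297163262, 'cx': 306.84430249548996, 'cy': 240.1975477287748, 'R': array([[-0.00333444, -0.99997436,  0.00633763],
       [-0.99820387,  0.00294931, -0.05983584],
       [ 0.05981561, -0.00652577, -0.99818811]]), 't': array([-0.03927084,  0.55464597,  1.41253189])}
```

View pics/scene0.png

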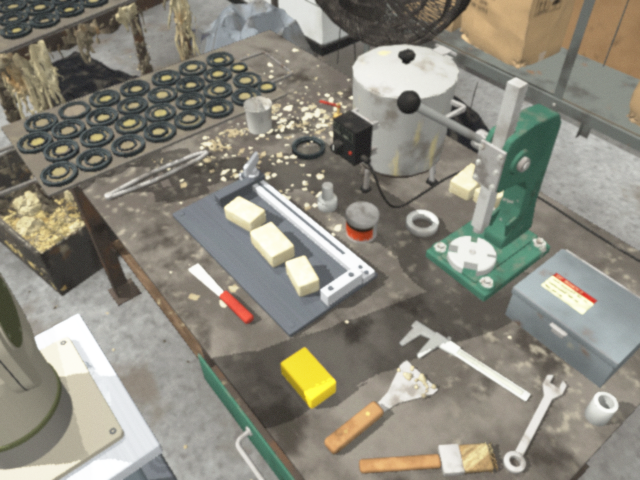

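View pics/top0.png

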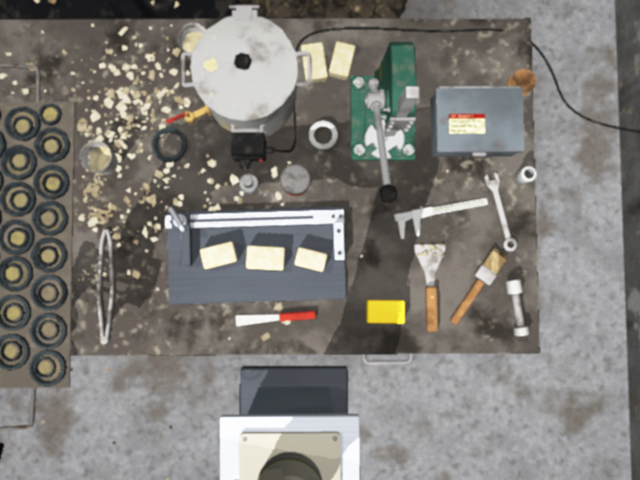

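The scene picture shows the board, three pale blocks at about (245,213), (272,243) and (302,275), and the jaw open at the far left. In the top view the board spans columns 168–347 and rows 210–303. The blocks are at (218,256), (265,258) and (311,259), and the nut is at (177,218). I'll enlarge this for measuring.

Run:
```python
import cv2
a=cv2.imread('pics/top0.png')[195:315,160:360]
cv2.imwrite('pics/crop0.png',cv2.resize(a,None,fx=4,fy=4,interpolation=cv2.INTER_CUBIC))
b=cv2.imread('pics/scene0.png')[140:340,165:385]
cv2.imwrite('pics/crop1.png',cv2.resize(b,None,fx=3,fy=3,interpolation=cv2.INTER_CUBIC))
```

```text
(no output)
```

View pics/crop0.png

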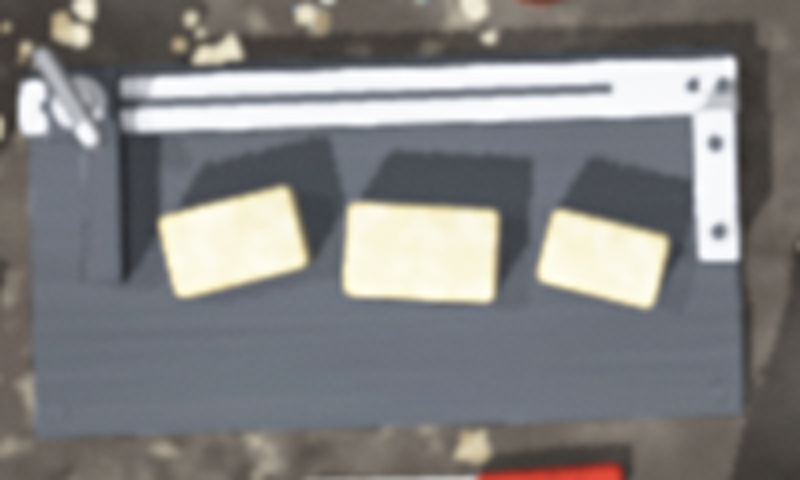

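View pics/crop1.png

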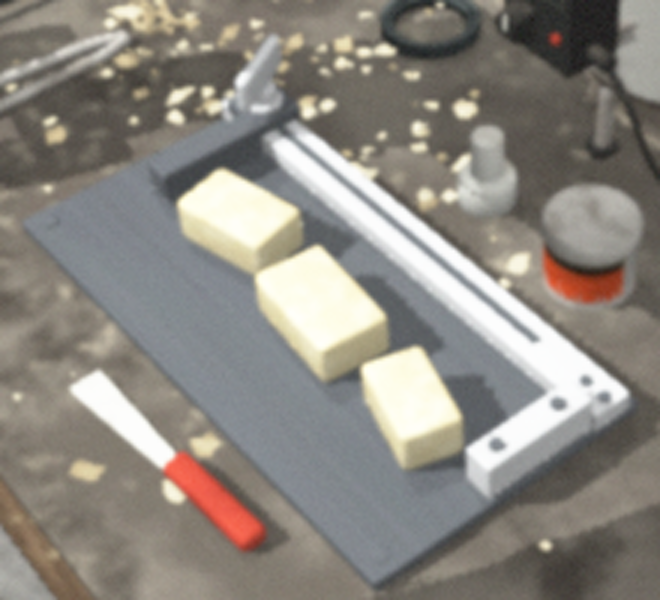

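The top crop shows block 1 on the left with top corners at (160,217), (288,186), (308,268) and (178,298). Block 0 is in the middle and block 2 on the right. The board's near corners are at (40,435) and (740,412), the stop face's top edge runs (692,118) to (700,260), and the nut bar runs (40,52) to (90,140). The scene crop confirms the layout.

```bash
cat > h.py <<'E'
from bench import *
import numpy as np
from scipy.optimize import least_squares
C=get_calibration('top')
def ray(p,z):
    d=C['R'].T@np.array([(p[0]-C['cx'])/C['fx'],(p[1]-C['cy'])/C['fy'],1]); o=-C['R'].T@C['t']
    return (o+d*(z-o[2])/d[2])[:2]
cr=lambda u,v,z:ray((160+u/4-.375,195+v/4-.375),z)
def Rm(a): return np.array([[np.cos(a),-np.sin(a)],[np.sin(a),np.cos(a)]])
E
python3 - <<'E'
from h import *
# world point, board coords (nan = unknown)
n=np.nan
P=[(40,435,.01,-.11,.205),(740,412,.01,-.11,-.205),(737,57,.026,.095,n),(130,133,.026,.065,n),(690,116,.026,.065,n),(700,260,.04,-.02,-.165),(692,118,.04,n,-.165),(739,260,.04,-.02,-.205),(32,136,.01,n,.205)]
W=np.array([cr(*p[:3]) for p in P]);B=np.array([p[3:] for p in P])
f=lambda q:np.nan_to_num((W-q[:2])@Rm(q[2])-B).ravel()
q=least_squares(f,[.5,0,0]).x
print('board',q,(f(q)*1e3).round(1).reshape(-1,2).tolist())
for nm,c in dict(b1=[(160,217),(288,186),(308,268),(178,298)],b0=[(348,203),(499,208),(494,302),(342,295)],b2=[(555,209),(668,238),(652,309),(537,278)]).items():
    w=np.array([cr(*p,.044) for p in c]); b=(w-q[:2])@Rm(q[2])
    e=(b[0]+b[3]-b[1]-b[2])/2; s=(b[0]+b[1]-b[2]-b[3])/2
    print(nm,'world',w.mean(0).round(4),'board',b.mean(0).round(4),'ang from y',np.arctan2(-e[0],e[1]).round(3),np.linalg.norm(e),np.linalg.norm(s))
for p,z in [((121,130),.04),((125,280),.04),((88,280),.04),((40,52),.08),((92,140),.08),((66,96),.08),((66,96),.075)]:
    w=cr(*p,z);print(p,w.round(4),((w-q[:2])@Rm(q[2])).round(4))
from scipy.spatial.transform import Rotation as R
s=read_state();print(R.from_quat(s['eef_rot']).as_matrix().round(3))
S=get_calibration('scene')
E
```

```text
board [0.52466524 0.07209143 0.02226303] [[0.2, 0.4], [3.0, 7.5], [1.7, 0.0], [-3.3, 0.0], [-1.6, 0.0], [0.3, -10.3], [0.0, -8.1], [-0.3, 7.6], [0.0, 2.9]]
b1 world [0.5196 0.1598] board [-0.0031  0.0878] ang from y 0.208 0.07458182607360238 0.0473142351588266
b0 world [0.5138 0.0542] board [-0.0113 -0.0177] ang from y -0.065 0.08553628390485604 0.05256582726411322
b2 world [ 0.5098 -0.0487] board [-0.0176 -0.1204] ang from y -0.283 0.06653508118432425 0.040664873310962225
(121, 130) [0.5836 0.2244] [0.0623 0.151 ]
(125, 280) [0.4986 0.2215] [-0.0227  0.1499]
(88, 280) [0.4987 0.2423] [-0.0222  0.1708]
(40, 52) [0.6237 0.2621] [0.1032 0.1878]
(92, 140) [0.5749 0.233 ] [0.0538 0.1598]
(66, 96) [0.5992 0.2475] [0.0785 0.1737]
(66, 96) [0.5997 0.2486] [0.079  0.1748]
[[-0.969  0.248 -0.   ]
 [ 0.248  0.969 -0.001]
 [-0.    -0.001 -1.   ]]
```

Run:
```python
from h import *
n=np.nan
P=[(40,435,.01,-.11,n),(740,412,.01,-.11,n),(737,57,.026,.095,n),(130,69,.026,.095,n),(130,133,.026,.065,n),(690,116,.026,.065,n),(700,260,.04,-.02,-.165),(692,118,.04,n,-.165)]
W=np.array([cr(*p[:3]) for p in P]);B=np.array([p[3:] for p in P])
f=lambda q:np.nan_to_num((W-q[:2])@Rm(q[2])-B).ravel()
q=least_squares(f,[.5,0,0]).x
print('board',q,(f(q)*1e3).round(1).reshape(-1,2).tolist())
open('q.txt','w').write(' '.join(map(str,q)))
for nm,c in dict(b1=[(160,217),(288,186),(308,268),(178,298)],b0=[(348,203),(499,208),(494,302),(342,295)],b2=[(555,209),(668,238),(652,309),(537,278)]).items():
    w=np.array([cr(*p,.044) for p in c]); b=(w-q[:2])@Rm(q[2]); print(nm,b.mean(0).round(4),b.round(3).tolist())
for p,z in [((121,130),.04),((125,280),.04),((88,280),.04),((40,52),.08),((92,140),.08),((66,96),.08)]:
    print(p,((cr(*p,z)-q[:2])@Rm(q[2])).round(4))
t=Rm(q[2])@[-.06,.093]+q[:2]
s=read_state();d=np.array([*t,.1])-s['ee_pos']
from scipy.spatial.transform import Rotation as R
M=R.from_quat(s['eef_rot']).as_matrix()
print('target',t,'dp',M.T@d/.25,'spin',-(q[2]+np.pi/2-np.arctan2(M[1,1],M[0,1]))/np.pi)
```

```text
board [0.52533935 0.06284976 0.02501736] [[0.3, 0.0], [2.0, 0.0], [0.7, 0.0], [3.5, 0.0], [-3.4, 0.0], [-2.5, 0.0], [-0.6, -1.0], [0.0, 1.0]]
b1 [-0.0033  0.097 ] [[0.012, 0.138], [0.028, 0.066], [-0.019, 0.055], [-0.034, 0.129]]
b0 [-0.0118 -0.0084] [[0.017, 0.032], [0.012, -0.053], [-0.041, -0.049], [-0.035, 0.037]]
b2 [-0.0183 -0.1111] [[0.01, -0.085], [-0.008, -0.148], [-0.048, -0.138], [-0.028, -0.074]]
(121, 130) [0.0623 0.16  ]
(125, 280) [-0.0228  0.1592]
(88, 280) [-0.0222  0.1801]
(40, 52) [0.1033 0.1967]
(92, 140) [0.0538 0.1689]
(66, 96) [0.0785 0.1828]
target [0.46303176 0.15431977] dp [-1.64091091 -1.44045911  0.40174899] spin -0.08778907192990391
```

Request:
carry_out([
  {"hand": 30,"dp": [-0.82,-0.72,0],"spin": -0.0878},
  {"hand": 30,"dp": [-0.82,-0.72,0],"spin": -0.0878},
  {"hand": 30,"dp": [-0.82,-0.72,0],"spin": -0.0878},
  {"hand": 30,"dp": [-0.82,-0.72,0],"spin": -0.0878},
  {"hand": 30,"dp": [-0.82,-0.72,0],"spin": -0.0878},
  {"hand": 30,"dp": [-0.82,-0.72,0],"spin": -0.0878},
  {"hand": 30,"dp": [-0.82,-0.72,0],"spin": -0.0878},
  {"hand": 30,"dp": [-0.82,-0.72,0],"spin": -0.0878},
])

```text
time: 0.9
ee_pos: [0.3088, 0.3804, 0.2006]
eef_rot: [-0.012, 1.0, 0.0, -0.0]
ft_force: [-0.5, 0.6, -0.3]
width: 0.0335
grip_force: 0.0
```

```bash
cat >> h.py <<'E'
from scipy.spatial.transform import Rotation as R
def st():
    q=np.loadtxt('q.txt'); s=read_state(); M=R.from_quat(s['eef_rot']).as_matrix(); b=(s['ee_pos'][:2]-q[:2])@Rm(q[2])
    print('t',round(s['time'],2),'board xy mm',(b*1e3).round(1),'z',round(s['ee_pos'][2]*1e3,1),'y-axis off',round(np.arctan2(M[1,1],M[0,1])-q[2]-np.pi/2,4),'F',(np.array(s['ft_force'])[:2]@Rm(q[2])).round(1),s['ft_force'][2].round(1),'w',s['width'],'j',np.round(s['joint_positions'],2))
E
python3 -c "from h import *;st()"
```

```text
t 0.9 board xy mm [-208.6  322.8] z 200.6 y-axis off -0.0005 F [-0.4  0.6] -0.3 w 0.033539410611501536 j [-1.03  0.03  0.05  1.81 -0.    1.3   0.62]
```

Request:
carry_out([
  {"hand": 30,"dp": [-0.574,-0.912,0.3],"spin": 0},
  {"hand": 30,"dp": [-0.574,-0.912,0.3],"spin": 0},
  {"hand": 30,"dp": [-0.574,-0.912,0.3],"spin": 0},
  {"hand": 30,"dp": [-0.574,-0.912,0.3],"spin": 0},
  {"hand": 30,"dp": [-0.574,-0.912,0.3],"spin": 0},
  {"hand": 30,"dp": [-0.574,-0.912,0.4],"spin": 0},
  {"hand": 30,"dp": [-0.574,-0.912,0.5],"spin": 0},
  {"hand": 30,"dp": [-0.574,-0.912,0.6],"spin": 0},
  {"hand": 30,"dp": [-0.574,-0.912,0.714],"spin": 0},
  {"hand": 30,"dp": [-0.574,-0.912,0.714],"spin": 0},
  {"hand": 30,"dp": [-0.65,-0.912,0.714],"spin": 0},
  {"hand": 30,"dp": [-0.7,-0.912,0.714],"spin": 0},
  {"hand": 30,"dp": [-0.74,-0.912,0.714],"spin": 0},
  {"hand": 30,"dp": [-0.78,-0.912,0.714],"spin": 0},
  {"hand": 30,"dp": [-0.81,-0.912,0.714],"spin": 0},
  {"hand": 30,"dp": [-0.81,-0.912,0.714],"spin": 0},
])

```text
time: 2.5
ee_pos: [0.5185, 0.1576, 0.0227]
eef_rot: [-0.012, 1.0, 0.0, 0.001]
ft_force: [1.4, 0.9, 2.6]
width: 0.03
grip_force: 1.5
```

```bash
python3 -c "from h import *;st()"
```

```text
t 2.5 board xy mm [-4.5 94.9] z 22.7 y-axis off -0.0003 F [1.5 0.9] 2.6 w 0.029974994977362262 j [-0.66  0.33  0.33  1.89 -0.13  0.94  1.32]
```

Request:
carry_out([
  {"hand": 30,"dp": [-0.02,0,0],"spin": 0},
  {"hand": 30,"dp": [-0.04,0,0],"spin": 0},
  {"hand": 30,"dp": [-0.05,0,0],"spin": 0},
  {"hand": 30,"dp": [-0.054,0,0],"spin": 0},
  {"hand": 30,"dp": [-0.054,0,0],"spin": 0},
])

```text
time: 3.0
ee_pos: [0.5301, 0.1581, 0.0226]
eef_rot: [-0.013, 1.0, 0.0, -0.001]
ft_force: [-4.9, -1.0, 7.9]
width: 0.0299
grip_force: 3.9
```

Run:
```python
from h import *
st()
import cv2
a=cv2.cvtColor(camera('top'),cv2.COLOR_RGB2BGR)[195:315,160:360]
cv2.imwrite('pics/crop2.png',cv2.resize(a,None,fx=4,fy=4,interpolation=cv2.INTER_CUBIC))
```

```text
t 3.0 board xy mm [ 7.1 95.1] z 22.6 y-axis off 0.0003 F [-4.9 -0.9] 7.9 w 0.029944181504019608 j [-0.65  0.36  0.33  1.86 -0.14  0.95  1.34]
```

View pics/crop2.png

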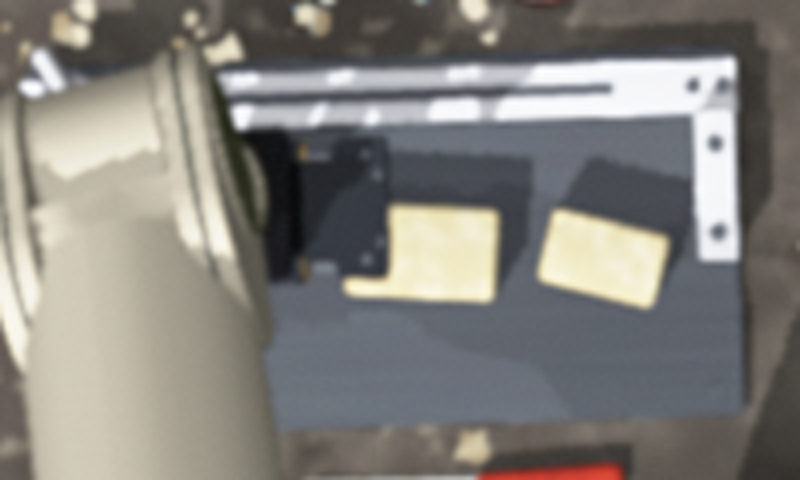

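The arm hides block 1 and blocks 0 and 2 are untouched. The force is still small, so I'll press on a few millimetres and use force to detect the fence.

Request:
carry_out([
  {"hand": 30,"dp": [-0.012,0,0],"spin": 0},
  {"hand": 30,"dp": [-0.012,0,0],"spin": 0},
  {"hand": 30,"dp": [-0.012,0,0],"spin": 0},
])

```text
time: 3.35
ee_pos: [0.5332, 0.1582, 0.0226]
eef_rot: [-0.013, 1.0, 0.0, -0.0]
ft_force: [-2.8, -0.3, 6.1]
width: 0.0302
grip_force: 3.1
```

```bash
python3 -c "from h import *;st()"
```

```text
t 3.35 board xy mm [10.3 95.1] z 22.6 y-axis off 0.0003 F [-2.8 -0.2] 6.1 w 0.03022019805157384 j [-0.65  0.36  0.33  1.85 -0.14  0.95  1.34]
```

Request:
carry_out([
  {"hand": 30,"dp": [-0.006,0,0],"spin": 0},
  {"hand": 30,"dp": [-0.012,0,0],"spin": 0},
  {"hand": 30,"dp": [-0.012,0,0],"spin": 0},
])

```text
time: 3.65
ee_pos: [0.5361, 0.1583, 0.0226]
eef_rot: [-0.013, 1.0, 0.0, -0.001]
ft_force: [-4.4, 0.1, 8.3]
width: 0.0301
grip_force: 3.7
```

```bash
python3 -c "from h import *;st()"
```

```text
t 3.65 board xy mm [13.1 95.1] z 22.6 y-axis off 0.0003 F [-4.4  0.3] 8.3 w 0.030141009274977773 j [-0.65  0.37  0.33  1.84 -0.14  0.96  1.34]
```

Request:
carry_out([
  {"hand": 30,"dp": [-0.006,0,0],"spin": 0},
  {"hand": 30,"dp": [-0.012,0,0],"spin": 0},
  {"hand": 30,"dp": [-0.012,0,0],"spin": 0},
])

```text
time: 3.95
ee_pos: [0.5391, 0.1583, 0.0226]
eef_rot: [-0.013, 1.0, 0.0, -0.001]
ft_force: [-4.3, 0.3, 7.1]
width: 0.0298
grip_force: 3.6
```

```bash
python3 -c "from h import *;st()"
```

```text
t 3.95 board xy mm [16.1 95.1] z 22.6 y-axis off 0.0003 F [-4.3  0.4] 7.1 w 0.02984624213851144 j [-0.64  0.37  0.33  1.84 -0.15  0.96  1.34]
```

Run:
```python
from h import *
import cv2
a=cv2.cvtColor(camera('scene'),cv2.COLOR_RGB2BGR)
cv2.imwrite('pics/s3.png',cv2.resize(a[130:310,180:400],None,fx=3.3,fy=3.3,interpolation=cv2.INTER_CUBIC))
```

```text
(no output)
```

View pics/s3.png

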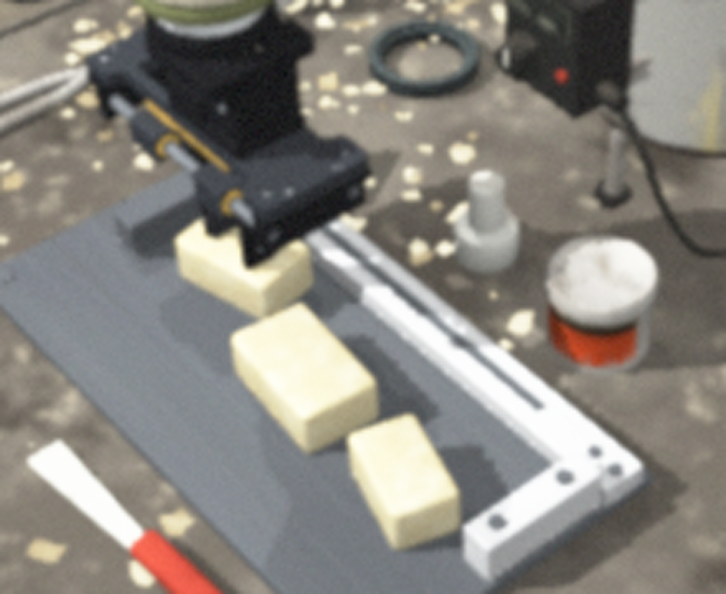

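The scene crop shows block 1 still away from the fence. Its lower near corner is at about (262,313) in the crop, and the fingers are hidden behind the gripper body. I'll fit the block's pose from its visible corners.

```bash
cat >> h.py <<'E'
S=get_calibration('scene')
Q=np.loadtxt('q.txt')
def proj(bx,by,z,c=S):
    w=np.r_[Rm(Q[2])@[bx,by]+Q[:2],z]; X=c['R']@w+c['t']; return np.array([c['fx']*X[0]/X[2]+c['cx'],c['fy']*X[1]/X[2]+c['cy']])
def sray(p,z):
    d=S['R'].T@np.array([(p[0]-S['cx'])/S['fx'],(p[1]-S['cy'])/S['fy'],1]); o=-S['R'].T@S['t']
    return ((o+d*(z-o[2])/d[2])[:2]-Q[:2])@Rm(Q[2])
E
python3 - <<'E'
from h import *
c=lambda u,v,z:(sray((180+u/3.3,130+v/3.3),z)*1e3).round(1)
print('b1 bottom near-right',c(262,316,.01),'top near-right',c(263,290,.044),'top right far',c(308,252,.044),'top left near',c(178,243,.044), 'bot left near',c(180,268,.01),'bottom right far',c(309,272,.01))
print('fence face top line',c(318,240,.026),c(560,455,.026),'stop near-left top',c(466,540,.04))
print('b0 top',[c(*p,.044) for p in[(232,340),(310,420),(377,380),(298,307)]])
for p in [(.016,.065,.0226),(.016,.065,.08),(.016,.125,.0226),(.016,.095,.0226)]:print(((proj(*p)-[180,130])*3.3).round())
E
```

```text
b1 bottom near-right [ 9.1 63.1] top near-right [ 4.8 51.1] top right far [46.6 60.6] top left near [-10.5 121.4] bot left near [ -5.  134.3] bottom right far [56.2 76.2]
fence face top line [69.4 82.2] [  63.  -156.3] stop near-left top [ -25.5 -177. ]
b0 top [array([-34.9,  28. ]), array([-38.6, -54.4]), array([ 10.3, -54.7]), array([12.1, 24.9])]
[267. 295.]
[259. 227.]
[213. 247.]
[240. 271.]
```

```bash
python3 - <<'E'
from h import *
for z in(.0925,.11,.13):
  print(z,[((proj(.016+a,.095+b,z)-[180,130])*3.3).round().tolist() for a,b in((-.0375,-.095),(.0375,-.095),(-.0375,.095))],
  'top',[((cr(387,v,z)-Q[:2])@Rm(Q[2])*1e3).round(1).tolist() for v in(140,275)])
E
cat > /dev/null; ls -la .; python3 -c "
import cv2
a=cv2.imread('pics/s3.png')[160:340,60:360]
cv2.imwrite('pics/s4.png',cv2.resize(a,None,fx=2.6,fy=2.6,interpolation=cv2.INTER_CUBIC))"
```

```text
0.0925 [[271.0, 296.0], [373.0, 239.0], [93.0, 138.0]] top [[48.3, 5.6], [-25.4, 7.3]]
0.11 [[268.0, 274.0], [372.0, 216.0], [89.0, 117.0]] top [[46.9, 4.3], [-25.9, 6.0]]
0.13 [[266.0, 248.0], [370.0, 190.0], [84.0, 91.0]] top [[45.3, 2.9], [-26.3, 4.6]]
total 20
drwxr-xr-x  3 agent agent 4096 Nov 30 00:42 .
drwxr-xr-x 23 root  root  4096 Nov 30 00:40 ..
-rw-r--r--  1 agent agent 1205 Nov 30 00:44 h.py
drwxr-xr-x  2 agent agent 4096 Nov 30 00:44 pics
-rw-r--r--  1 agent agent   59 Nov 30 00:42 q.txt
```

View pics/s4.png

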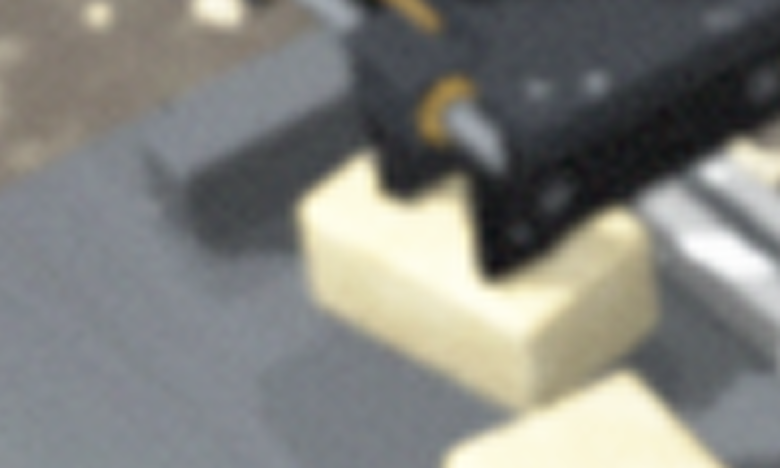

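Block 1 isn't flat and the dark finger tips at (405,197) and (490,275) in the enlarged crop appear to be over its top. I'll lift, back off in front of the board, lower again and look at both views in one picture.

Request:
carry_out([
  {"hand": 30,"dp": [0,0,-0.15],"spin": 0},
  {"hand": 30,"dp": [0,0,-0.24],"spin": 0},
  {"hand": 30,"dp": [0.1,0,-0.24],"spin": 0},
  {"hand": 30,"dp": [0.25,0,-0.24],"spin": 0},
  {"hand": 30,"dp": [0.344,0,-0.24],"spin": 0},
  {"hand": 30,"dp": [0.344,0,-0.24],"spin": 0},
  {"hand": 30,"dp": [0.344,0,-0.12],"spin": 0},
  {"hand": 30,"dp": [0.344,0,0],"spin": 0},
  {"hand": 30,"dp": [0.344,0,0],"spin": 0},
])

```text
time: 4.9
ee_pos: [0.4515, 0.1546, 0.0193]
eef_rot: [-0.013, 1.0, -0.001, -0.002]
ft_force: [0.1, -0.8, 0.2]
width: 0.0302
grip_force: 0.0
```

Run:
```python
from h import *
import cv2
st()
a=cv2.cvtColor(camera('scene'),cv2.COLOR_RGB2BGR);b=cv2.cvtColor(camera('top'),cv2.COLOR_RGB2BGR)
cv2.imwrite('pics/sA.png',a);cv2.imwrite('pics/tA.png',b)
A=cv2.resize(a[140:270,190:330],None,fx=4,fy=4,interpolation=cv2.INTER_CUBIC)
cv2.imwrite('pics/c5.png',A)
```

```text
t 4.9 board xy mm [-71.5  93.6] z 19.3 y-axis off 0.0 F [ 0.1 -0.8] 0.2 w 0.030169198105023005 j [-0.72  0.21  0.32  2.05 -0.08  0.9   1.24]
```

View pics/c5.png

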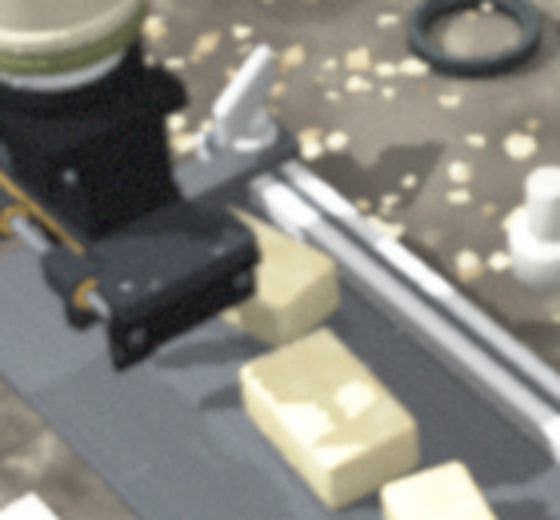

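Run:
```python
from h import *
import cv2
k=lambda *p:((proj(*p)-[190,140])*4).round().tolist()
for z in(.019,.04,.09):print(z,'TCP',k(-.0715,.0936,z),'R finger',k(-.0715,.0636,z),'body corner nr',k(-.109,-.0014,z))
c=lambda u,v,z=.044:(sray((190+u/4,140+v/4),z)*1e3).round(1)
print('b1: near-right',c(292,297),'far-right',c(336,262),'dark tip at z=.09',c(120,365,.09),'at .02',c(120,365,.02),'shadow',c(165,360,.01))
print('body right top corner, z=.13',c(258,245,.13),c(258,245,.09))
```

```text
0.019 TCP [113.0, 371.0] R finger [146.0, 403.0] body corner nr [156.0, 513.0]
0.04 TCP [107.0, 342.0] R finger [140.0, 374.0] body corner nr [150.0, 484.0]
0.09 TCP [93.0, 268.0] R finger [127.0, 300.0] body corner nr [136.0, 411.0]
b1: near-right [16.2 55.4] far-right [49.3 61.9] dark tip at z=.09 [-98.3  28.5] at .02 [-66.8  94. ] shadow [-42.6  91.1]
body right top corner, z=.13 [-23.8  15.7] [-0.5 54.6]
```

The projection shows the real finger tip sits about 20 mm higher than the state reports. With Fz ≈ 8 N and Fx ≈ 4 N, the tips were dragging on the block's top. I'll lower carefully and feel for the board to calibrate z.

Request:
carry_out([
  {"hand": 30,"dp": [0,0,0.03],"spin": 0},
  {"hand": 30,"dp": [0,0,0.05],"spin": 0},
  {"hand": 30,"dp": [0,0,0.06],"spin": 0},
  {"hand": 30,"dp": [0,0,0.07],"spin": 0},
  {"hand": 30,"dp": [0,0,0.08],"spin": 0},
  {"hand": 30,"dp": [0,0,0.08],"spin": 0},
])

```text
time: 5.6
ee_pos: [0.4536, 0.1557, 0.0019]
eef_rot: [-0.013, 1.0, -0.0, -0.0]
ft_force: [0.1, 0.7, 0.0]
width: 0.0299
grip_force: 0.0
```

Run:
```python
from h import *
import cv2
st()
a=cv2.cvtColor(camera('scene'),cv2.COLOR_RGB2BGR);b=cv2.cvtColor(camera('top'),cv2.COLOR_RGB2BGR)
cv2.imwrite('pics/sB.png',a);cv2.imwrite('pics/tB.png',b)
```

```text
t 5.6 board xy mm [-69.4  94.6] z 1.9 y-axis off 0.0 F [0.2 0.7] 0.0 w 0.029850157718844063 j [-0.72  0.24  0.32  2.06 -0.1   0.86  1.25]
```

Request:
carry_out([
  {"hand": 30,"dp": [-0.1,0,0.012],"spin": 0},
  {"hand": 30,"dp": [-0.2,0,0.012],"spin": 0},
  {"hand": 30,"dp": [-0.24,0,0.012],"spin": 0},
  {"hand": 30,"dp": [-0.27,0,0.012],"spin": 0},
  {"hand": 30,"dp": [-0.29,0,0.012],"spin": 0},
  {"hand": 30,"dp": [-0.304,0,0.012],"spin": 0},
  {"hand": 30,"dp": [-0.31,0,0.012],"spin": 0},
  {"hand": 30,"dp": [-0.31,0,0.012],"spin": 0},
])

```text
time: 6.5
ee_pos: [0.5277, 0.1576, -0.0014]
eef_rot: [-0.013, 1.0, -0.0, -0.003]
ft_force: [-12.5, -1.5, 8.7]
width: 0.0297
grip_force: 6.2
```

```bash
python3 -c "from h import *;st()"
```

```text
t 6.5 board xy mm [ 4.7 94.6] z -1.4 y-axis off 0.0007 F [-12.6  -1.2] 8.7 w 0.029687637383843193 j [-0.65  0.39  0.32  1.87 -0.16  0.91  1.35]
```

Request:
carry_out([
  {"hand": 30,"dp": [-0.006,0,0],"spin": 0},
  {"hand": 30,"dp": [-0.012,0,0],"spin": 0},
  {"hand": 30,"dp": [-0.012,0,0],"spin": 0},
  {"hand": 30,"dp": [-0.012,0,0],"spin": 0},
])

```text
time: 6.9
ee_pos: [0.5275, 0.1576, -0.0019]
eef_rot: [-0.013, 1.0, -0.001, -0.006]
ft_force: [-25.4, -2.6, 18.4]
width: 0.0298
grip_force: 12.8
```

```bash
python3 -c "from h import *;st()"
```

```text
t 6.9 board xy mm [ 4.6 94.7] z -1.9 y-axis off 0.0012 F [-25.4  -2. ] 18.4 w 0.029828000466733843 j [-0.64  0.39  0.32  1.87 -0.16  0.92  1.35]
```

Request:
carry_out([
  {"hand": 30,"dp": [0.1,0,0],"spin": 0},
  {"hand": 30,"dp": [0.324,0,0],"spin": 0},
  {"hand": 30,"dp": [0.324,0,0],"spin": 0},
  {"hand": 30,"dp": [0.324,-0.2,0],"spin": 0},
  {"hand": 30,"dp": [0.324,-0.35,0],"spin": 0},
  {"hand": 30,"dp": [0.324,-0.412,0],"spin": 0},
  {"hand": 30,"dp": [0.324,-0.412,0],"spin": 0},
  {"hand": 30,"dp": [0.27,-0.412,0],"spin": 0},
  {"hand": 30,"dp": [0.22,-0.412,0],"spin": 0},
  {"hand": 30,"dp": [0.17,-0.412,0],"spin": 0},
  {"hand": 30,"dp": [0.12,-0.412,0],"spin": 0},
  {"hand": 30,"dp": [0.09,-0.412,0],"spin": 0},
  {"hand": 30,"dp": [0.07,-0.412,0],"spin": 0},
  {"hand": 30,"dp": [0.055,-0.412,0],"spin": 0},
  {"hand": 30,"dp": [0.045,-0.412,0],"spin": 0},
  {"hand": 30,"dp": [0.04,-0.412,0],"spin": 0},
  {"hand": 30,"dp": [0.04,-0.412,0],"spin": 0},
])

```text
time: 8.6
ee_pos: [0.5253, 0.0547, -0.0012]
eef_rot: [-0.013, 1.0, 0.0, -0.001]
ft_force: [-6.0, 0.9, 3.4]
width: 0.0301
grip_force: 2.9
```

Run:
```python
from h import *
import cv2
st()
cv2.imwrite('pics/tC.png',cv2.cvtColor(camera('top'),cv2.COLOR_RGB2BGR))
```

```text
t 8.6 board xy mm [-0.2 -8.2] z -1.2 y-axis off 0.0002 F [-6.  1.] 3.4 w 0.03006658330735761 j [-0.53  0.35  0.39  1.94 -0.17  0.89  1.54]
```

Request:
carry_out([
  {"hand": 30,"dp": [-0.01,0,0],"spin": 0},
  {"hand": 30,"dp": [-0.02,0,0],"spin": 0},
  {"hand": 30,"dp": [-0.02,0,0],"spin": 0},
])

```text
time: 8.95
ee_pos: [0.5251, 0.0547, -0.0021]
eef_rot: [-0.013, 1.0, 0.0, -0.007]
ft_force: [-27.7, -0.1, 19.5]
width: 0.0298
grip_force: 13.8
```

```bash
python3 -c "from h import *;st()"
```

```text
t 8.95 board xy mm [-0.4 -8.2] z -2.1 y-axis off 0.0003 F [-27.7   0.6] 19.5 w 0.029762033541536753 j [-0.52  0.36  0.39  1.93 -0.17  0.9   1.55]
```

Request:
carry_out([
  {"hand": 30,"dp": [0.1,0,0],"spin": 0},
  {"hand": 30,"dp": [0.324,0,0],"spin": 0},
  {"hand": 30,"dp": [0.324,0,0],"spin": 0},
  {"hand": 30,"dp": [0.324,-0.2,0],"spin": 0},
  {"hand": 30,"dp": [0.324,-0.35,0],"spin": 0},
  {"hand": 30,"dp": [0.324,-0.4,0],"spin": 0},
  {"hand": 30,"dp": [0.324,-0.4,0],"spin": 0},
  {"hand": 30,"dp": [0.25,-0.4,0],"spin": 0},
  {"hand": 30,"dp": [0.2,-0.4,0],"spin": 0},
  {"hand": 30,"dp": [0.15,-0.4,0],"spin": 0},
  {"hand": 30,"dp": [0.1,-0.4,0],"spin": 0},
  {"hand": 30,"dp": [0.06,-0.4,0],"spin": 0},
  {"hand": 30,"dp": [0.03,-0.4,0],"spin": 0},
  {"hand": 30,"dp": [0.01,-0.4,0],"spin": 0},
  {"hand": 30,"dp": [-0.01,-0.4,0],"spin": 0},
  {"hand": 30,"dp": [-0.02,-0.4,0],"spin": 0},
  {"hand": 30,"dp": [-0.03,-0.4,0],"spin": 0},
  {"hand": 30,"dp": [-0.03,-0.4,0],"spin": 0},
])

```text
time: 10.75
ee_pos: [0.5384, -0.0451, -0.0016]
eef_rot: [-0.012, 1.0, 0.0, -0.003]
ft_force: [-13.3, 0.9, 9.4]
width: 0.0296
grip_force: 6.8
```

```bash
python3 -c "from h import *;st()"
```

```text
t 10.75 board xy mm [  10.4 -108.2] z -1.6 y-axis off -0.0003 F [-13.2   1.3] 9.4 w 0.029640307155744103 j [-0.38  0.39  0.45  1.91 -0.21  0.9   1.77]
```

Request:
carry_out([
  {"hand": 30,"dp": [-0.012,0,0],"spin": 0},
  {"hand": 30,"dp": [-0.012,0,0],"spin": 0},
  {"hand": 30,"dp": [0.1,0,0],"spin": 0},
  {"hand": 30,"dp": [0.3,0,0],"spin": 0},
  {"hand": 15,"dp": [0.35,0,-0.1],"spin": 0},
  {"hand": 0,"dp": [0.35,0.1,-0.3],"spin": 0},
  {"hand": 0,"dp": [0.35,0.3,-0.4],"spin": 0},
  {"hand": 0,"dp": [0.35,0.5,-0.4],"spin": 0},
  {"hand": 0,"dp": [0.35,0.7,-0.4],"spin": 0},
  {"hand": 0,"dp": [0.35,0.9,-0.4],"spin": 0},
  {"hand": 0,"dp": [0.35,0.98,-0.4],"spin": 0},
  {"hand": 0,"dp": [0.35,0.98,-0.4],"spin": 0},
])

```text
time: 11.95
ee_pos: [0.4473, 0.2024, 0.0992]
eef_rot: [-0.016, 1.0, 0.001, 0.0]
ft_force: [-0.2, -1.2, -0.6]
width: 0.0005
grip_force: 0.0
```

Run:
```python
from h import *
st()
```

```text
t 11.95 board xy mm [-74.6 141.4] z 99.2 y-axis off 0.0064 F [-0.2 -1.2] -0.6 w 0.0005405969552089545 j [-0.77  0.12  0.27  1.95 -0.04  1.08  1.12]
```

Request:
carry_out([
  {"hand": 0,"dp": [0,0.2,0],"spin": 0},
  {"hand": 0,"dp": [0,0.412,0],"spin": 0},
  {"hand": 0,"dp": [-0.2,0.412,0],"spin": 0},
  {"hand": 0,"dp": [-0.4,0.412,0],"spin": 0},
  {"hand": 0,"dp": [-0.424,0.412,0],"spin": 0},
  {"hand": 0,"dp": [-0.424,0.412,0],"spin": 0},
])

```text
time: 12.55
ee_pos: [0.5528, 0.3014, 0.0984]
eef_rot: [-0.011, 1.0, -0.001, -0.0]
ft_force: [-0.7, 0.9, 0.1]
width: 0.0004
grip_force: 0.0
```

Run:
```python
from h import *
import cv2
st()
a=cv2.cvtColor(camera('scene'),cv2.COLOR_RGB2BGR);b=cv2.cvtColor(camera('top'),cv2.COLOR_RGB2BGR)
cv2.imwrite('pics/sD.png',a);cv2.imwrite('pics/tD.png',b)
A=cv2.resize(a[140:310,180:380],None,fx=3,fy=3,interpolation=cv2.INTER_CUBIC)
B=cv2.resize(b[205:275,160:360],None,fx=3,fy=3,interpolation=cv2.INTER_CUBIC)
cv2.imwrite('pics/c6.png',cv2.resize(np.vstack([A,B]),None,fx=.83,fy=.83,interpolation=cv2.INTER_AREA)); print(A.shape,B.shape)
```

```text
t 12.55 board xy mm [ 33.5 237.8] z 98.4 y-axis off -0.0029 F [-0.7  0.9] 0.1 w 0.0004004652545237576 j [-0.76  0.42  0.24  1.58 -0.11  1.15  1.1 ]
(510, 600, 3) (210, 600, 3)
```

View pics/c6.png

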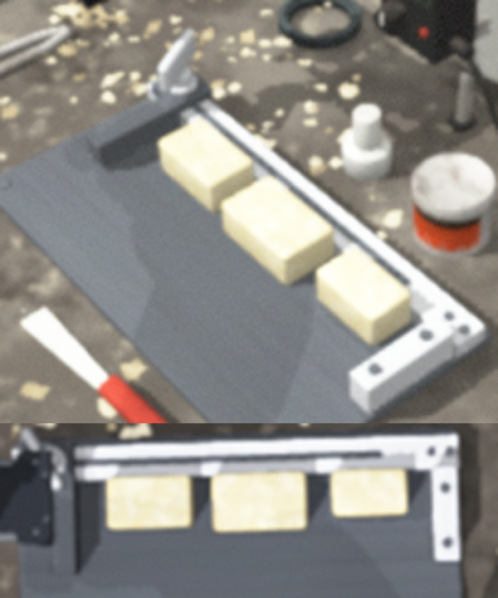

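All three blocks now lie flat against the fence with even gaps, and the jaw is still at the left. Next I'll lower behind the jaw and push it right.

Request:
carry_out([
  {"hand": 0,"dp": [0,0,0.15],"spin": 0},
  {"hand": 0,"dp": [0,0,0.3],"spin": 0},
  {"hand": 0,"dp": [0,0,0.378],"spin": 0},
  {"hand": 0,"dp": [0,0,0.378],"spin": 0},
  {"hand": 0,"dp": [0,-0.07,0.378],"spin": 0},
  {"hand": 0,"dp": [0,-0.13,0.378],"spin": 0},
  {"hand": 0,"dp": [0,-0.17,0.378],"spin": 0},
  {"hand": 0,"dp": [0,-0.2,0.378],"spin": 0},
  {"hand": 0,"dp": [0,-0.2,0.378],"spin": 0},
])

```text
time: 13.55
ee_pos: [0.5535, 0.252, 0.0055]
eef_rot: [-0.012, 1.0, 0.0, 0.001]
ft_force: [-0.2, 0.7, 0.4]
width: 0.0005
grip_force: 0.0
```

```bash
python3 -c "from h import *;st()"
```

```text
t 13.55 board xy mm [ 32.9 188.4] z 5.5 y-axis off -0.0019 F [-0.2  0.7] 0.4 w 0.0005224252867704707 j [-0.69  0.48  0.24  1.72 -0.13  0.96  1.19]
```

Request:
carry_out([
  {"hand": 0,"dp": [0,-0.03,0],"spin": 0},
  {"hand": 0,"dp": [0,-0.06,0],"spin": 0},
  {"hand": 0,"dp": [0,-0.09,0],"spin": 0},
])

```text
time: 13.85
ee_pos: [0.5534, 0.2309, 0.0048]
eef_rot: [-0.013, 1.0, 0.0, 0.0]
ft_force: [0.1, 3.2, 1.2]
width: 0.0006
grip_force: 1.2
```

```bash
python3 -c "from h import *;st()"
```

```text
t 13.85 board xy mm [ 32.2 167.3] z 4.8 y-axis off 0.0008 F [0.2 3.2] 1.2 w 0.000602761763927385 j [-0.67  0.46  0.24  1.74 -0.13  0.95  1.23]
```

Request:
carry_out([
  {"hand": 0,"dp": [0,-0.04,0],"spin": 0},
  {"hand": 0,"dp": [0,-0.08,0],"spin": 0},
  {"hand": 0,"dp": [0,-0.12,0],"spin": 0},
  {"hand": 0,"dp": [0,-0.16,0],"spin": 0},
  {"hand": 0,"dp": [0,-0.2,0],"spin": 0},
  {"hand": 0,"dp": [0,-0.2,0],"spin": 0},
])

```text
time: 14.45
ee_pos: [0.5546, 0.1783, 0.0045]
eef_rot: [-0.011, 1.0, -0.001, -0.0]
ft_force: [-0.0, -0.6, -0.2]
width: 0.0005
grip_force: 0.0
```

Run:
```python
from h import *
import cv2
st()
a=cv2.cvtColor(camera('scene'),cv2.COLOR_RGB2BGR)
cv2.imwrite('pics/sE.png',a)
o=cv2.imread('pics/sD.png')
# jaw visible? block1 shift via pale mask centroid in the row
for n,i in(('D',o),('E',a)):
    h=cv2.cvtColor(i,cv2.COLOR_BGR2HSV)[140:280,180:360]; m=cv2.inRange(h,(18,30,170),(35,120,255)); k,l,s,c=cv2.connectedComponentsWithStats(m)
    print(n,[(s[j,:4]+[180,140,0,0]).tolist()+[int(s[j,4])] for j in range(1,k) if s[j,4]>150])
```

```text
t 14.45 board xy mm [ 32.2 114.6] z 4.5 y-axis off -0.0023 F [-0.  -0.6] -0.2 w 0.0004889924424656181 j [-0.6   0.43  0.26  1.79 -0.13  0.94  1.31]
D [[199, 140, 32, 11, 161], [244, 190, 38, 34, 358], [268, 212, 46, 41, 431], [307, 242, 38, 36, 371]]
E [[257, 200, 90, 79, 1297]]
```

Request:
carry_out([
  {"hand": 0,"dp": [0,-0.03,0],"spin": 0},
  {"hand": 0,"dp": [0,-0.06,0],"spin": 0},
  {"hand": 0,"dp": [0,-0.08,0],"spin": 0},
  {"hand": 0,"dp": [0,-0.1,0],"spin": 0},
  {"hand": 0,"dp": [0,-0.11,0],"spin": 0},
  {"hand": 0,"dp": [0,-0.11,0],"spin": 0},
])

```text
time: 15.1
ee_pos: [0.5547, 0.158, 0.0044]
eef_rot: [-0.014, 1.0, 0.003, 0.0]
ft_force: [1.1, 17.0, -7.4]
width: 0.0002
grip_force: 8.6
```

```bash
python3 -c "from h import *;st()"
```

```text
t 15.1 board xy mm [31.7 94.4] z 4.4 y-axis off 0.0034 F [ 1.5 17. ] -7.4 w 0.00021850405892294213 j [-0.57  0.42  0.26  1.81 -0.14  0.93  1.35]
```

Request:
carry_out([
  {"hand": 0,"dp": [0,-0.015,0],"spin": 0},
  {"hand": 0,"dp": [0,-0.015,0],"spin": 0},
  {"hand": 0,"dp": [0,-0.015,0],"spin": 0},
])

```text
time: 15.4
ee_pos: [0.5547, 0.158, 0.0045]
eef_rot: [-0.016, 1.0, 0.004, 0.0]
ft_force: [2.7, 27.9, -11.6]
width: 0.0004
grip_force: 13.6
```

```bash
python3 -c "from h import *;st()"
```

```text
t 15.4 board xy mm [31.7 94.4] z 4.5 y-axis off 0.0062 F [ 3.4 27.9] -11.6 w 0.00043804798293539486 j [-0.57  0.42  0.26  1.81 -0.14  0.93  1.36]
```

Request:
carry_out([
  {"hand": 0,"dp": [0,0.1,0],"spin": 0},
  {"hand": 0,"dp": [0,0.25,0],"spin": 0},
  {"hand": 20,"dp": [0,0.3,-0.15],"spin": 0},
  {"hand": 40,"dp": [0.1,0.4,-0.3],"spin": 0},
  {"hand": 40,"dp": [0.25,0.5,-0.4],"spin": 0},
  {"hand": 40,"dp": [0.4,0.5,-0.4],"spin": 0},
  {"hand": 40,"dp": [0.4,0.5,-0.4],"spin": 0},
])

```text
time: 16.1
ee_pos: [0.4484, 0.2727, 0.1051]
eef_rot: [-0.014, 1.0, 0.0, -0.001]
ft_force: [0.6, 0.2, 0.1]
width: 0.0325
grip_force: 0.0
```

Run:
```python
from h import *
import cv2
st()
a=cv2.cvtColor(camera('scene'),cv2.COLOR_RGB2BGR);b=cv2.cvtColor(camera('top'),cv2.COLOR_RGB2BGR)
cv2.imwrite('pics/sF.png',a);cv2.imwrite('pics/tF.png',b)
B=cv2.resize(b[205:265,195:355],None,fx=5,fy=5,interpolation=cv2.INTER_CUBIC)
A=cv2.resize(a[140:260,210:370],None,fx=2.5,fy=2.5,interpolation=cv2.INTER_CUBIC); A=np.hstack([A,np.zeros((300,400,3),np.uint8)])
cv2.imwrite('pics/c7.png',np.vstack([A,B]))
```

```text
t 16.1 board xy mm [-71.6 211.7] z 105.1 y-axis off 0.004 F [0.6 0.2] 0.1 w 0.03254565552837154 j [-0.83  0.19  0.22  1.86 -0.05  1.1   1.01]
```

View pics/c7.png

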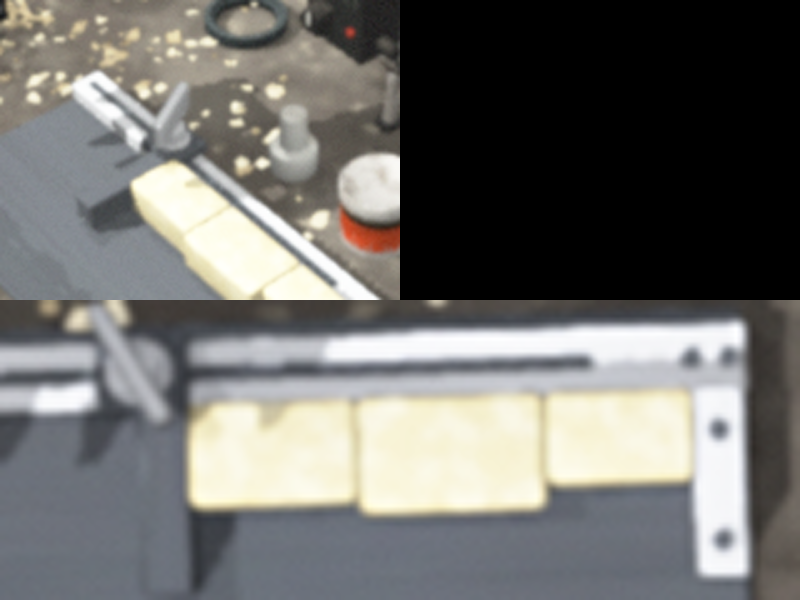

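The row is packed tight against the stop. The nut bar runs from (92,308) to (165,418) in the lower panel.

Run:
```python
from h import *
g=lambda u,v,z:((ray((195+u/5-.4,205+(v-300)/5-.4),z)-Q[:2])@Rm(Q[2])*1e3)
a,b=g(92,308,.0805),g(165,418,.0805); print('bar',a,b,'mid',(a+b)/2,'ang',np.arctan2(*(a-b)[::-1]),np.linalg.norm(a-b))
print('hub z.05',g(137,370,.05),'jaw face',g(190,450,.04),g(190,580,.04),'stop',g(693,395,.04),g(699,575,.04),'jaw left',g(146,580,.04))
# scene: bar top corners guess
s=lambda u,v,z:sray((210+u/2.5-.3,140+v/2.5-.3),z)*1e3
print('scene bar top tip far',s(185,88,.0805),'near',s(163,140,.0805),'hub centre z.05',s(175,143,.05))
```

```text
bar [103.73430796 100.96055492] [54.12426086 69.76895423] mid [78.92928441 85.36475458] ang 0.5612810510644375 58.6009618213635
hub z.05 [78.70776925 85.57739575] jaw face [42.60517358 63.58381767] [-16.33909059  64.83300054] stop [  61.28163885 -165.32280967] [ -20.5668487 -165.5129956] jaw left [-15.77860733  84.71647221]
scene bar top tip far [99.81540414 91.03170434] near [45.98866694 50.43156656] hub centre z.05 [70.73117407 69.86159559]
```

Run:
```python
from h import *
for p in((405,197),(490,275)):
    u,v=np.array(p)/2.6+[60,160]; print((sray((180+u/3.3-.35,130+v/3.3-.35),.044)*1e3).round(1))
```

```text
[ 11.6 112.7]
[10.9 76.2]
```

Request:
carry_out([
  {"hand": 40,"dp": [-0.2,-0.15,0],"spin": -0.178},
  {"hand": 40,"dp": [-0.4,-0.3,0],"spin": -0.178},
  {"hand": 40,"dp": [-0.595,-0.5,0],"spin": -0.178},
  {"hand": 40,"dp": [-0.595,-0.5,0],"spin": -0.178},
  {"hand": 40,"dp": [-0.595,-0.5,0],"spin": -0.178},
  {"hand": 40,"dp": [-0.595,-0.5,0],"spin": -0.178},
  {"hand": 40,"dp": [-0.595,-0.5,0],"spin": -0.178},
])

```text
time: 16.9
ee_pos: [0.6039, 0.1507, 0.104]
eef_rot: [-0.287, 0.958, 0.0, -0.001]
ft_force: [-0.5, 0.5, 0.4]
width: 0.04
grip_force: 0.0
```

Run:
```python
from h import *
st()
s=read_state();M=R.from_quat(s['eef_rot']).as_matrix()
t=np.r_[Rm(Q[2])@[.0788,.085]+Q[:2],.036]
print('dp',(M.T@(t-s['ee_pos'])/.25).round(4))
```

```text
t 16.9 board xy mm [80.7 85.9] z 104.0 y-axis off 0.5573 F [-0.5  0.5] 0.4 w 0.04003836648051882 j [-0.52  0.4   0.26  1.6  -0.11  1.16  1.91]
dp [0.008  0.0009 0.272 ]
```

Request:
carry_out([
  {"hand": 40,"dp": [0.008,0,0.1],"spin": 0},
  {"hand": 40,"dp": [0.008,0,0.18],"spin": 0},
  {"hand": 40,"dp": [0.008,0,0.23],"spin": 0},
  {"hand": 40,"dp": [0.008,0,0.272],"spin": 0},
  {"hand": 40,"dp": [0.008,0,0.272],"spin": 0},
])

```text
time: 17.4
ee_pos: [0.6014, 0.1502, 0.0355]
eef_rot: [-0.288, 0.958, 0.0, -0.001]
ft_force: [-0.5, 0.2, -0.6]
width: 0.04
grip_force: 0.0
```

Request:
carry_out([
  {"hand": 15,"dp": [0,0,0],"spin": 0},
  {"hand": 0,"dp": [0,0,0],"spin": 0},
  {"hand": 0,"dp": [0,0,0],"spin": 0},
  {"hand": 0,"dp": [0,0,0],"spin": 0},
  {"hand": 0,"dp": [0,0,0],"spin": 0},
], force=25)

```text
time: 17.9
ee_pos: [0.6019, 0.1511, 0.0371]
eef_rot: [-0.288, 0.958, 0.001, -0.0]
ft_force: [-1.4, 0.0, 4.1]
width: 0.0097
grip_force: 25.0
```

```bash
python3 -c "from h import *;st()"
```

```text
t 17.9 board xy mm [78.8 86.3] z 37.1 y-axis off 0.5598 F [-1.4  0.1] 4.1 w 0.00972067916377584 j [-0.51  0.46  0.24  1.66 -0.13  1.03  1.93]
```

The bar is gripped, with the opening at 9.7 mm. Now I'll turn it clockwise.

Request:
carry_out([
  {"hand": 0,"dp": [0,0,0],"spin": 0.03},
  {"hand": 0,"dp": [0,0,0],"spin": 0.06},
  {"hand": 0,"dp": [0,0,0],"spin": 0.09},
  {"hand": 0,"dp": [0,0,0],"spin": 0.12},
  {"hand": 0,"dp": [0,0,0],"spin": 0.15},
  {"hand": 0,"dp": [0,0,0],"spin": 0.18},
  {"hand": 0,"dp": [0,0,0],"spin": 0.21},
  {"hand": 0,"dp": [0,0,0],"spin": 0.24},
  {"hand": 0,"dp": [0,0,0],"spin": 0.27},
  {"hand": 0,"dp": [0,0,0],"spin": 0.3},
  {"hand": 0,"dp": [0,0,0],"spin": 0.33},
  {"hand": 0,"dp": [0,0,0],"spin": 0.33},
])

```text
time: 19.1
ee_pos: [0.6021, 0.1497, 0.037]
eef_rot: [0.226, 0.974, -0.0, -0.0]
ft_force: [-4.4, -0.2, 4.8]
width: 0.0098
grip_force: 25.0
```

```bash
python3 -c "
from h import *
st();s=read_state();print(s['torque'],s['grip_force'])"
```

```text
t 19.1 board xy mm [78.9 84.9] z 37.0 y-axis off -0.4802 F [-4.4 -0. ] 4.8 w 0.009847817529385317 j [-0.67  0.49  0.45  1.67 -0.24  1.04  0.97]
[-0.20771982  0.85805828 -0.0897495 ] 25.00148457242176
```

Request:
carry_out([
  {"hand": 0,"dp": [0,0,0],"spin": 0.02},
  {"hand": 0,"dp": [0,0,0],"spin": 0.035},
  {"hand": 0,"dp": [0,0,0],"spin": 0.045},
  {"hand": 0,"dp": [0,0,0],"spin": 0.05},
  {"hand": 0,"dp": [0,0,0],"spin": 0.05},
])

```text
time: 19.6
ee_pos: [0.6021, 0.1495, 0.037]
eef_rot: [0.3, 0.954, -0.0, -0.0]
ft_force: [-3.7, -1.4, 4.8]
width: 0.0097
grip_force: 25.0
```

```bash
python3 -c "
from h import *
st();s=read_state();print(s['torque'],s['grip_force'])"
```

```text
t 19.6 board xy mm [78.9 84.7] z 37.0 y-axis off -0.6336 F [-3.7 -1.3] 4.8 w 0.009671660167057035 j [-0.69  0.49  0.48  1.67 -0.25  1.04  0.83]
[-0.40835348  0.826219    0.50330061] 25.000836811959743
```

Torque has risen with the bar at about 1.2 rad, so the nut is tight. I'll release and lift away.

Request:
carry_out([
  {"hand": 0,"dp": [0,0,0],"spin": 0},
  {"hand": 0,"dp": [0,0,0],"spin": 0},
  {"hand": 20,"dp": [0,0,0],"spin": -0.005},
  {"hand": 40,"dp": [0,0,0],"spin": -0.005},
  {"hand": 40,"dp": [0,0,0],"spin": -0.005},
  {"hand": 40,"dp": [0,0,-0.1],"spin": -0.005},
  {"hand": 40,"dp": [0,0,-0.25],"spin": -0.005},
  {"hand": 40,"dp": [0,0,-0.4],"spin": -0.005},
  {"hand": 40,"dp": [0.2,0,-0.4],"spin": -0.005},
  {"hand": 40,"dp": [0.4,0.1,-0.4],"spin": -0.005},
  {"hand": 40,"dp": [0.6,0.3,-0.4],"spin": -0.005},
  {"hand": 40,"dp": [0.6,0.5,-0.4],"spin": -0.005},
  {"hand": 40,"dp": [0.6,0.5,-0.4],"spin": -0.005},
])

```text
time: 20.9
ee_pos: [0.5495, 0.3441, 0.1364]
eef_rot: [0.29, 0.957, 0.001, -0.001]
ft_force: [-0.1, -0.4, -0.2]
width: 0.0401
grip_force: 0.0
```

Run:
```python
from h import *
import cv2
st()
b=cv2.cvtColor(camera('top'),cv2.COLOR_RGB2BGR)
cv2.imwrite('pics/c8.png',cv2.resize(b[195:275,195:355],None,fx=5,fy=5,interpolation=cv2.INTER_CUBIC))
```

```text
t 20.9 board xy mm [ 31.2 280.6] z 136.4 y-axis off -0.6128 F [-0.1 -0.4] -0.2 w 0.040124428354371695 j [-0.95  0.44  0.43  1.5  -0.19  1.24  0.49]
```

View pics/c8.png

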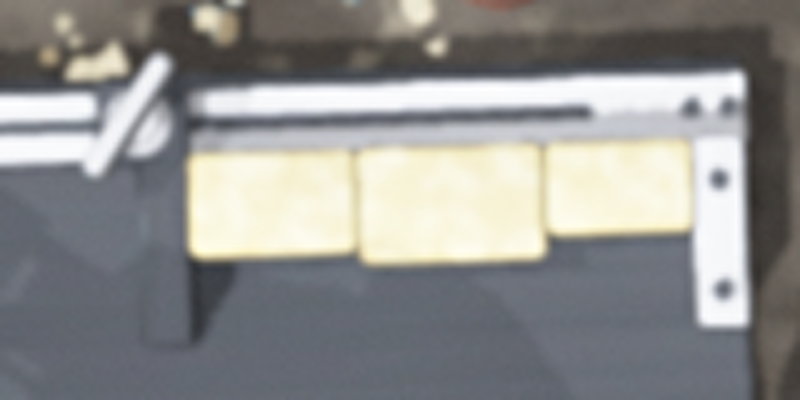

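The row is packed, and the bar now runs from (165,60) to (92,170), about 0.6 rad to the right of board x, so the nut is at about 1.2 rad. I'm handing in.

```bash
python3 -c "
from bench import *
print(close_job())"
```

```text
the job is handed in; nothing more can be done
None
```

I handed the job in at about 21 s: the three blocks are flat against the fence, packed between the jaw and the end stop, and the bar nut is tight at about 1.2 rad by the last picture; the judge's verdict wasn't shown, and my first push dragged block 1 from above because the TCP height read about 20 mm low, which I then corrected for.

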